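# Make up two component kits for the board line

## Task

Make up the two kits for the next boards: the tall slim capacitor and the transformer go in the two-bay tray; the short fat capacitor, the finned heat sink and the ring choke go in the three-bay tray, one part to a bay, in any bay of its tray. Set every part down upright on the bay floor without dropping it, and leave the solder spool and the flux bottle standing where they are.

Things in the scene. Friction and masses are not known exactly. Their poses are not given: they have to be found in the camera images.
- cap_tall: tall slim capacitor: upright cylinder, 30 mm diameter, 65 mm tall, dark sleeve with bare metal top, about 60 g. Origin: centre of its underside, z up.
- cap_short: short fat capacitor: upright cylinder, 45 mm diameter, 42 mm tall, dark sleeve with bare metal top, about 80 g. Origin: centre of its underside, z up.
- heatsink: finned aluminium heat sink: 50 mm (x) by 36 mm (y), 45 mm tall; 8 mm base plate with six upright 2.6 mm fins running along x, the outer two flush with the y sides, so it can be gripped across y from 10 mm up. About 120 g. Origin: centre of its underside, z up.
- transformer: small transformer: dark steel laminated core 48 mm (x) by 22 mm (y) by 42 mm tall, round a copper winding 30 mm (x) by 40 mm (y) that stands out on both y sides from 7 to 35 mm up. Grip across y on the winding (40 mm) or across x on the core (48 mm). About 220 g. Origin: centre of its underside, z up.
- choke: ring choke: copper-wound ring standing on edge on a black 42 mm (x) by 26 mm (y) by 5 mm foot. The ring lies in the x-z plane, is 44 mm across and 18 mm thick (y), and its top is 48 mm up; a black saddle 20 mm wide (y) covers its lowest part, up to 10.5 mm; the hole is 18 mm across. About 80 g. Origin: centre of the foot's underside, z up.
- tray_two: two-bay kit tray: dark grey, shallow, 80 mm (x) by 148 mm (y), walls 10 mm high and 4 mm thick, 4 mm thick floor, one divider 9 mm high. Bays 72 mm (x) by 68 mm (y), centred at x = 0, y = -36 and +36 mm. Origin: centre of the underside at bench level; x across the tray (80 mm way), y along its length, z up. Fixed to the bench, turned by up to about 15 degrees either way.
- tray_three: three-bay kit tray: dark grey, shallow, 80 mm (x) by 220 mm (y), walls 10 mm high and 4 mm thick, 4 mm thick floor, two dividers 9 mm high. Bays 72 mm (x) by 68 mm (y), centred at x = 0, y = -72, 0 and +72 mm. Origin: centre of the underside at bench level; x across the tray (80 mm way), y along its length, z up. Fixed to the bench, turned by up to about 15 degrees either way.
- spool: solder wire spool, a bystander standing between the two trays: white 54 mm flanges with a dark centre hole, bare solder wire between them, 42 mm tall. Origin: centre of its underside, z up. Leave it.
- flux: small white flux bottle with black cap, a bystander at the left of the work area: 36 mm diameter, 75 mm tall. Origin: centre of its underside, z up. Leave it.

How it is judged:
By the outcome, as a careful person would: the job done as asked, in the order asked, and still so for the second after the job is handed in, with the robot touching nothing.
It also fails if it takes over 120 s, if anything falls off the work surface, if the arm or the gripper's body presses on something with over 40 N, if the wrist force passes 120 N, or if a joint passes its speed limit or range.

## Robot

A 7-joint arm with a two-finger parallel gripper is mounted at the origin on the work surface. World frame = base frame: x ahead of the robot, y to its left, z up, the work surface at z = 0. Lengths are in m, angles in degrees, forces in N, time in s.
With the tool pointing down it reaches from about 0.35 to 0.9 m from the base axis. Payload 7.2 kg.
Tool frame: the origin (TCP) lies on the centre line of the jaws, within the pads' length; the fingertips stand 17 mm ahead of it and the grasp point (between the pads) lies 2 mm behind it; y points along the fingers, z is the direction in which the jaws open and shut, and the axes are right-handed (so a half turn about y gives the same grasp; the last joint's range is limited). The gripper opens to 88 mm and grips with 3 to 60 N. Pads are 20 mm wide; open, the fingers measure 115 mm over their backs; the gripper's body (75 mm by 178 mm) begins 61 mm behind the grasp point.
Start: joints at [67.196, 23.554, -0.728, 91.456, 0.321, 64.991, -4.71], TCP at [0.202, -0.591, 0.24] pointing down, gripper open.
Joint ranges: [-169.25, 169.25], [-16.82, 113.86], [-84.01, 82.57], [7.8, 145.47], [-59.2, 239.2], [7.22, 106.19], [-163.78, 163.78]. Speed limits (degrees/s): [136.94, 136.94, 172.46, 172.46, 180, 180, 180].

## Interface

Orientations are given as [roll, pitch, yaw] about the fixed x, y, z axes, in that order (R = Rz(yaw) Ry(pitch) Rx(roll)).
In Python, from rig import robot gives the robot as it stands.
- The arm moves only by the tool apply_moves, never from a script. Its argument "steps" is a list of rows, each a list of 3 entries, a list of its own where there are three numbers: the turn, a rotation vector about the tool's x, y, z in degrees, then the shift along the tool's x, y, z in mm, then the opening, from 0 (shut) to 1 (fully open). A call has exactly 8 rows; each row is the pose to reach, as a shift and turn from the pose commanded when the call began, along the tool's axes at that moment; what a row does not reach only later rows make up. A row lasts 1/12 s, in which the tool goes at most 41.7 mm and 7.16 degrees, less where a joint would pass 70% of its speed; a pose out of reach is approached as far as the arm can. A call with a gripper value outside its range is refused whole. The fingers move at their own pace and stop on an object; "newtons" is the grip in N (left out, the last holds). Time passes only in rows, so rows that repeat a pose let the fingers close, or fill a call up. It gives the time, the measured TCP pose, the force and the opening at its end, in the units of the state.
- robot.get_state(): the state, without advancing time (a new reading comes with each control period).
- robot.read_camera(name): name is "side" or "top"; returns (picture, depth): 400x640x3 uint8, red, green, blue; 400x640 float32, m along the optical axis (not along the pixel's ray), 0 where there is no reading.
- robot.camera_params(name): a dict with "fx", "fy", "cx", "cy" (pixels), "rvec" (rotation vector, rad) and "tvec" (3), from world to camera coordinates, as OpenCV has them. Camera axes: x right, y down, z forward; pixel columns grow to the right and rows downward; lengths in m; the calibration is good to about 2 mm. A picture is of the moment at which its call begins. camera_params takes no time and is no camera call.
- robot.hand_in(): hands the job in, once; it reports no verdict.
The state is a dict: "time": time; "joint_positions": joint angles; "qvel": joint speeds; "tau": joint torques, N m; "eef_pos": TCP position; "ee_rot": TCP orientation; "ft_force": force on the tool from outside, world axes, zero at the start; "wrist_torque": the same for the moment, N m; "opening": opening from 0.0 (shut) to 1.0 (fully open).
Only numpy, scipy, OpenCV 4.12 (cv2) and the standard library are available. Lean on these libraries where they do the work, as an engineer would, in place of code of your own. Each camera call takes 0.05 s, during which the arm holds its last target.

## Working session

There is one attempt and no reset: what is moved stays moved. The work goes in short steps, Python scripts to look and compute and a tool call to move; the robot and the scene stay as the last step left them, time stands still between calls to the robot, and variables do not carry over. Pictures are saved under pics/ and viewed, and the job is handed in when it is done.

Besides the shell and the picture viewer there is one more tool, called after "Request:" in YAML: its name, and indented under it one key for each argument. apply_moves: Moves the arm, as the interface text tells. Its arguments: {"type":"object","properties":{"steps":{"type":"array","items":{"type":"array"}},"newtons":{"type":"number"}},"required":["steps"]}

```bash
ls; mkdir -p pics
python3 - <<'E'
from rig import robot
import cv2,numpy as np
s=robot.get_state()
print(s)
for n in("top","side"):
    p,d=robot.read_camera(n); cv2.imwrite(f"pics/{n}0.png",p[:,:,::-1]); np.savez(f"{n}0.npz",p=p,d=d); print(robot.camera_params(n))
E
```

```text
pics
{'time': 0.0, 'joint_positions': array([67.19688818, 23.59943166, -0.72888442, 91.50135831,  0.32284379,
       64.990617  , -4.71029316]), 'qvel': array([ 0.07739865, -0.09013257,  0.04295299,  0.03190415, -0.0133934 ,
        0.0696393 , -0.00692839]), 'tau': array([ 3.44492018e-04, -5.87958705e+01,  6.41352497e-01, -2.91073805e+01,
       -5.39983506e-02,  1.83602970e-02,  1.26883501e-04]), 'eef_pos': array([ 0.20221228, -0.59090008,  0.23883461]), 'ee_rot': array([-9.00890099e+01, -7.90101658e-03, -1.61102300e+02]), 'ft_force': array([0.37381355, 0.27848403, 0.3736765 ]), 'wrist_torque': array([-0.0149905 ,  0.01301923,  0.05995729]), 'opening': 0.99987525482627}
{'fx': 475.16981654017366, 'fy': 475.16981654017366, 'cx': 322.6160643401502, 'cy': 192.96913483249793, 'rvec': array([ 2.16596261, -2.14062994,  0.10523564]), 'tvec': array([0.06532276, 0.54168569, 1.20798325])}
{'fx': 375.3216817821296, 'fy': 375.3216817821296, 'cx': 320.20043827773793, 'cy': 197.13655828683622, 'rvec': array([ 0.75264258, -2.65421505,  1.05616745]), 'tvec': array([0.46505752, 0.20822386, 0.74661258])}
```

View pics/top0.png

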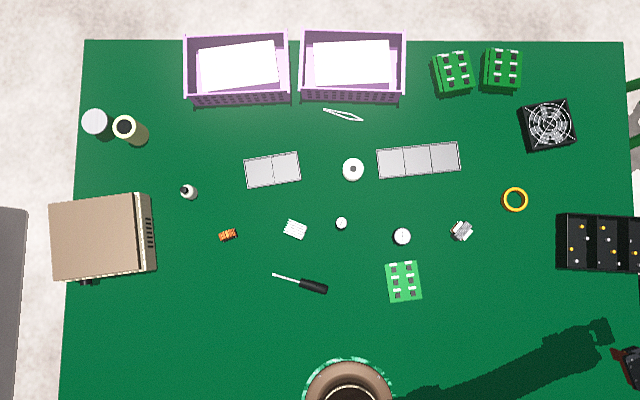

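View pics/side0.png

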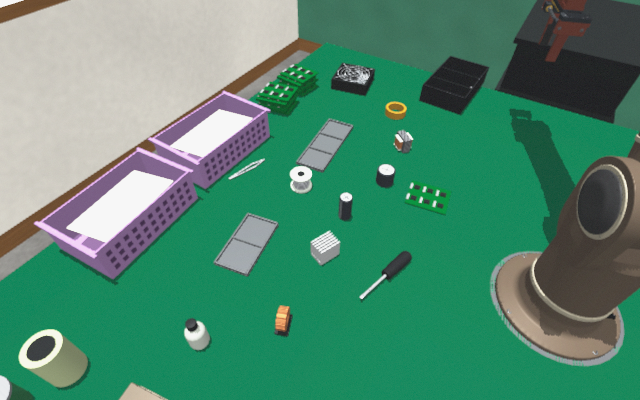

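The top view shows the two-bay tray at about (272,169), three-bay tray (419,160), spool (353,169), flux (189,191). The parts sit at about (228,235), (295,229), (341,223), (402,236) and (461,231). I'll zoom in to identify them.

```bash
cat > h.py <<'E'
import numpy as np,cv2
from rig import robot
class Cam:
    def __init__(s,n):
        c=robot.camera_params(n); s.K=np.array([[c['fx'],0,c['cx']],[0,c['fy'],c['cy']],[0,0,1]]); s.R=cv2.Rodrigues(c['rvec'])[0]; s.t=c['tvec']; s.rv=c['rvec']
        s.C=-s.R.T@s.t
    def plane(s,uv,z):
        uv=np.atleast_2d(uv).astype(float); r=(np.c_[uv,np.ones(len(uv))]@np.linalg.inv(s.K).T)@s.R
        return s.C+r*((z-s.C[2])/r[:,2])[:,None]
    def cloud(s,d):
        v,u=np.mgrid[:d.shape[0],:d.shape[1]]
        r=np.stack([u,v,np.ones_like(u)],-1)@np.linalg.inv(s.K).T*d[...,None]
        return (r-s.t)@s.R
    def proj(s,P): return cv2.projectPoints(np.atleast_2d(P).astype(float),s.rv,s.t,s.K,None)[0][:,0]
def crop(p,x0,y0,x1,y1,k,name): cv2.imwrite(name,cv2.resize(p[y0:y1,x0:x1,::-1],None,fx=k,fy=k,interpolation=cv2.INTER_CUBIC))
E
python3 - <<'E'
from h import *
t=np.load('top0.npz');s=np.load('side0.npz')
crop(t['p'],210,205,370,260,5,'pics/t_a.png')
crop(t['p'],370,205,530,260,5,'pics/t_b.png')
crop(s['p'],260,120,430,340,2.7,'pics/s_a.png')
a=cv2.imread('pics/t_a.png');b=cv2.imread('pics/t_b.png');cv2.imwrite('pics/t_ab.png',np.vstack([a,b]))
for n,z in(('top',t),('side',s)):
    c=Cam(n); print(n,c.C); X=c.cloud(z['d'])
    for u,v in ([(228,235),(295,229),(341,223),(402,236),(461,231),(353,169),(189,191),(300,260)] if n=='top' else [(283,318),(325,247),(346,197),(386,174),(404,137),(350,230)]): print(u,v,X[v,u].round(3))
E
```

```text
top [0.39794042 0.04855606 1.26340797]
228 235 [0.428 0.312 0.05 ]
295 229 [0.447 0.144 0.007]
341 223 [0.461 0.024 0.067]
402 236 [ 0.431 -0.133  0.037]
461 231 [ 0.446 -0.283  0.04 ]
353 169 [ 0.603 -0.007  0.044]
189 191 [0.54  0.416 0.052]
300 260 [ 0.366  0.13  -0.   ]
side [0.21783283 0.55338529 0.68071991]
283 318 [0.423 0.327 0.046]
325 247 [0.439 0.155 0.045]
346 197 [0.462 0.027 0.068]
386 174 [ 0.425 -0.117  0.042]
404 137 [ 0.445 -0.279  0.043]
350 230 [ 0.431  0.055 -0.001]
```

View pics/t_ab.png

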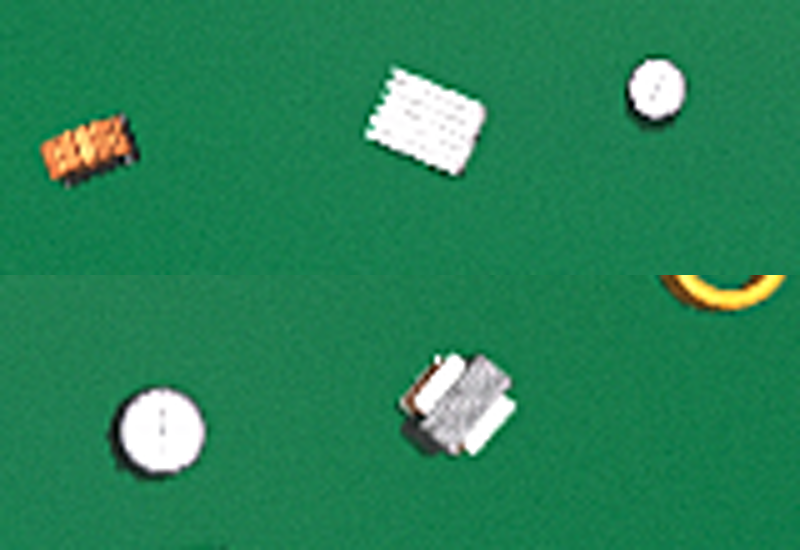

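View pics/s_a.png

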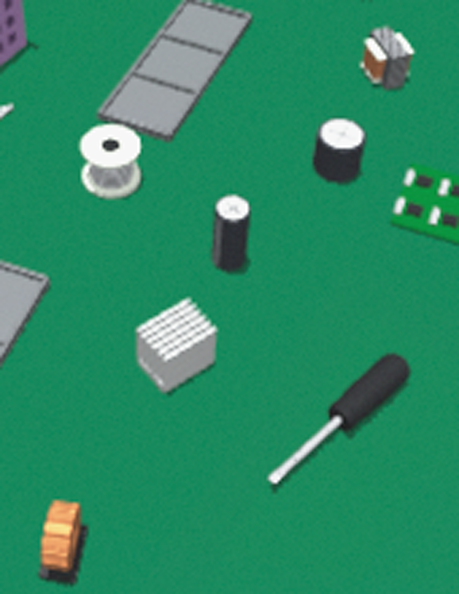

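All parts are upright: choke (228,235), heat sink (295,229), tall cap (341,223), short cap (402,236), transformer (461,231). Next I'll measure positions and orientations.

Run:
```python
from h import *
t=np.load('top0.npz');s=np.load('side0.npz')
ct,cs=Cam('top'),Cam('side'); Xt,Xs=ct.cloud(t['d']),cs.cloud(s['d'])
objs=dict(choke=(.427,.312),heatsink=(.447,.144),cap_tall=(.461,.024),cap_short=(.43,-.133),transformer=(.446,-.283),spool=(.6,-.007),flux=(.54,.416))
for n,(x,y) in objs.items():
  for nm,X in(('top',Xt),('side',Xs)):
    m=(np.hypot(X[...,0]-x,X[...,1]-y)<.05)&(X[...,2]>.006)
    P=X[m]; zt=np.percentile(P[:,2],97)
    Q=P[P[:,2]>zt-.008]
    r=cv2.minAreaRect((Q[:,:2]*1000).astype(np.float32)); ra=cv2.minAreaRect((P[:,:2]*1000).astype(np.float32))
    print(n,nm,len(Q),'zt',zt.round(4),'top rect',np.round(r[0],1),np.round(r[1],1),round(r[2],1),'| all',np.round(ra[0],1),np.round(ra[1],1),round(ra[2],1))
# trays: grey pixels in image
for nm,p,c in(('top',t['p'],ct),('side',s['p'],cs)):
  hsv=cv2.cvtColor(p,cv2.COLOR_RGB2HSV)
  g=(hsv[...,1]<60)&(hsv[...,2]>60)&(hsv[...,2]<200)
  X=c.plane(np.argwhere(np.ones(g.shape))[:,::-1],.004).reshape(400,640,3)
  reg=(X[...,0]>.52)&(X[...,0]<.72)
  for nn,ya,yb in(('two',.07,.36),('three',-.36,-.06)):
    m=(g&reg&(X[...,1]>ya)&(X[...,1]<yb)).astype(np.uint8)
    k,l,st,_=cv2.connectedComponentsWithStats(cv2.morphologyEx(m,cv2.MORPH_CLOSE,np.ones((5,5))))
    i=1+st[1:,4].argmax(); uv=np.argwhere(l==i)[:,::-1]
    for z in(.004,.010):
      r=cv2.minAreaRect((c.plane(uv,z)[:,:2]*1000).astype(np.float32)); print(nm,nn,z,np.round(r[0],1),np.round(r[1],1),round(r[2],1))
```

```text
choke top 77 zt 0.049 top rect [431.8 320.3] [17.8 31.3] 20.3 | all [427.6 320.5] [60.8 88.7] 58.6
choke side 167 zt 0.0493 top rect [429.3 321.5] [17.6 32. ] 22.4 | all [428.2 322.4] [21.5 41.6] 16.9
heatsink top 118 zt 0.0474 top rect [447.7 142.5] [50.3 36. ] 68.2 | all [446.3 145.5] [66.2 42.2] 72.4
heatsink side 354 zt 0.0463 top rect [445.3 143.2] [51.4 37.3] 68.1 | all [445.4 143.5] [51.9 37.3] 68.1
cap_tall top 106 zt 0.0693 top rect [465.3  23.8] [28.  25.3] 0.4 | all [471.3  29.9] [66.7 50.5] 47.6
cap_tall side 121 zt 0.067 top rect [461.9  25.7] [27.2 29.6] 29.7 | all [461.9  25.7] [29.1 29.5] 32.0
cap_short top 220 zt 0.0461 top rect [ 432.7 -132.9] [41.2 43.3] 89.8 | all [ 432.5 -134.1] [78.  44.1] 75.1
cap_short side 192 zt 0.0441 top rect [ 430.1 -130.5] [42.8 43.5] 2.1 | all [ 429.9 -130.8] [45.  43.8] 56.7
transformer top 183 zt 0.0458 top rect [ 450.  -286.8] [38.8 49. ] 37.3 | all [ 449.6 -287.1] [47.  63.9] 84.4
transformer side 144 zt 0.0433 top rect [ 446.3 -286.1] [40.6 52.3] 48.9 | all [ 446.2 -285.6] [42.2 52.3] 51.5
spool top 316 zt 0.0459 top rect [607.4  -5.4] [49.7 51. ] 89.7 | all [605.5  -4.1] [73.  71.8] 22.0
spool side 278 zt 0.0442 top rect [604.4  -5. ] [52.9 53.7] 69.7 | all [604.1  -4.9] [52.9 53.8] 67.6
flux top 43 zt 0.0766 top rect [542.8 425.4] [16.7 15.9] 19.7 | all [534.3 415.6] [53.1 70.5] 69.1
flux side 106 zt 0.0757 top rect [540.4 426.5] [17.  17.9] 14.9 | all [538.2 427.2] [35.3 31.7] 78.1
top two 0.004 [606.8 209.4] [ 81.6 148.5] 10.1
top two 0.01 [605.8 208.6] [ 81.3 147.8] 10.1
top three 0.004 [ 637.3 -182.3] [ 81.6 221.2] 6.7
top three 0.01 [ 636.2 -181.2] [ 81.2 220.1] 6.7
side two 0.004 [607.4 208.2] [ 83.6 153.2] 10.2
side two 0.01 [604.  211.3] [ 82.8 151.9] 10.2
side three 0.004 [ 638.2 -182.6] [ 83.3 230. ] 6.7
side three 0.01 [ 634.4 -176.1] [ 82.5 228. ] 6.7
```

```bash
cat > go.py <<'E'
import sys
from h import *
from scipy.spatial.transform import Rotation as Ro
def go(x,y,z,jaw):  # mm, deg ; prints shift and turn in tool axes
    s=robot.get_state(); p=s['eef_pos']*1000; R=Ro.from_euler('xyz',s['ee_rot'],degrees=True)
    cands=[]
    for k in(0,180,-180):
        T=Ro.from_euler('xyz',[-90,0,jaw-90+k],degrees=True); cands.append((R.inv()*T).as_rotvec(degrees=True))
    i=np.argmin([np.linalg.norm(c) for c in cands])
    print('t',round(s['time'],2),'pos',p.round(1),'rot',s['ee_rot'].round(1),'op',round(s['opening'],3),'F',s['ft_force'].round(1))
    print('turn',cands[i].round(1),'shift',R.inv().apply(np.array([x,y,z])-p).round(1),'j7',s['joint_positions'][6].round(1))
if __name__=='__main__': go(*map(float,sys.argv[1:5]))
E
python3 - <<'E'
from h import *
t=np.load('top0.npz');s=np.load('side0.npz');ct,cs=Cam('top'),Cam('side')
X=ct.cloud(t['d']);m=(X[...,2]>.05)&(X[...,0]>.65)&(X[...,1]>-.3)&(X[...,1]<.4);print(X[m].min(0),X[m].max(0))
for nm,p,c in(('top',t['p'],ct),('side',s['p'],cs)):
  X=c.cloud((t if nm=='top' else s)['d'])
  hsv=cv2.cvtColor(p,cv2.COLOR_RGB2HSV)
  m=(np.hypot(X[...,0]-.448,X[...,1]+.286)<.04)&(X[...,2]>.036)&(hsv[...,1]<60)
  core=m&(hsv[...,2]<215); w=m&(hsv[...,2]>=215)
  for n,q in(('core',core),('wind',w)):
    P=X[q][:,:2]*1000; e,v=np.linalg.eigh(np.cov(P.T)); print(nm,n,len(P),P.mean(0).round(1),np.degrees(np.arctan2(v[1,1],v[0,1]))%180,np.sqrt(e*12), cv2.minAreaRect(P.astype(np.float32)))
E
python3 go.py 464 25 150 10
```

```text
[ 0.78414426 -0.29999909  0.0500163 ] [0.97126003 0.39993988 0.09750052]
top core 148 [ 448.7 -286.5] 141.2987300630439 [22.25590273 47.67681696] ((451.6199035644531, -283.1647033691406), (30.922683715820312, 49.09379577636719), 51.419471740722656)
top wind 61 [ 450.7 -285.1] 73.63920380203213 [39.71541581 47.02108915] ((448.5331115722656, -286.6960144042969), (38.96746063232422, 44.42881774902344), 49.37199401855469)
side core 100 [ 446.7 -283.7] 140.29621042127312 [22.97800172 53.79240261] ((448.6417541503906, -283.8287353515625), (25.843242645263672, 53.038536071777344), 45.42120361328125)
side wind 31 [ 448.9 -286.2] 40.756105226968714 [34.12398097 54.64922352] ((447.35052490234375, -285.7699279785156), (42.508731842041016, 34.89359664916992), 40.9868278503418)
t 0.1 pos [ 202.2 -590.9  238.9] rot [ -90.1   -0.  -161.1] op 1.003 F [ 0.6 -0.7  0.3]
turn [  0.1 -81.1  -0.1] shift [-447.1   89.6 -497.9] j7 -4.7
```

Request:
apply_moves:
  steps:
    - [[0,-81,0],[-447,60,-498],1]
    - [[0,-81,0],[-447,60,-498],1]
    - [[0,-81,0],[-447,60,-498],1]
    - [[0,-81,0],[-447,60,-498],1]
    - [[0,-81,0],[-447,60,-498],1]
    - [[0,-81,0],[-447,60,-498],1]
    - [[0,-81,0],[-447,60,-498],1]
    - [[0,-81,0],[-447,60,-498],1]

```text
time: 0.77
eef_pos: [0.3323, -0.2838, 0.2097]
ee_rot: [-90.0, -0.0, -103.5]
ft_force: [0.8, 0.1, 0.3]
opening: 1.001
```

```bash
python3 go.py 464 25 150 10
```

```text
t 0.77 pos [ 332.3 -283.8  209.7] rot [ -90.    -0.  -103.5] op 1.001 F [0.8 0.1 0.3]
turn [  0.  -23.5   0. ] shift [-331.    59.5   56.2] j7 17.0
```

Request:
apply_moves:
  steps:
    - [[0,-23.5,0],[-331,50,56],1]
    - [[0,-23.5,0],[-331,50,56],1]
    - [[0,-23.5,0],[-331,50,56],1]
    - [[0,-23.5,0],[-331,50,56],1]
    - [[0,-23.5,0],[-331,50,56],1]
    - [[0,-23.5,0],[-331,50,56],1]
    - [[0,-23.5,0],[-331,50,56],1]
    - [[0,-23.5,0],[-331,50,56],1]

```text
time: 1.43
eef_pos: [0.4634, 0.0186, 0.1604]
ee_rot: [-90.0, -0.0, -80.3]
ft_force: [0.2, -1.0, -0.8]
opening: 1.004
```

```bash
python3 go.py 464 25 38 10
```

```text
t 1.43 pos [463.4  18.6 160.4] rot [-90.   -0.  -80.3] op 1.004 F [ 0.2 -1.  -0.8]
turn [-0.  -0.3  0. ] shift [ -6.2 122.4   1.6] j7 -11.0
```

Request:
apply_moves:
  steps:
    - [[0,0,0],[-4,30,1.5],1]
    - [[0,0,0],[-4,60,1.5],1]
    - [[0,0,0],[-4,60,1.5],1]
    - [[0,0,0],[-4,60,1.5],1]
    - [[0,0,0],[-4,60,1.5],1]
    - [[0,0,0],[-4,60,1.5],1]
    - [[0,0,0],[-4,60,1.5],1]
    - [[0,0,0],[-4,60,1.5],1]

```text
time: 2.1
eef_pos: [0.4647, 0.0205, 0.102]
ee_rot: [-89.9, -0.0, -80.4]
ft_force: [0.1, -0.4, 0.1]
opening: 1.0
```

```bash
python3 go.py 464 25 38 10
```

```text
t 2.1 pos [464.7  20.5 102. ] rot [-89.9  -0.  -80.4] op 1.0 F [ 0.1 -0.4  0.1]
turn [-0.1 -0.4  0. ] shift [-4.6 64.  -0.1] j7 -15.8
```

Request:
apply_moves:
  steps:
    - [[0,0,0],[-4.5,20,0],1]
    - [[0,0,0],[-4.5,50,0],1]
    - [[0,0,0],[-4.5,64,0],1]
    - [[0,0,0],[-4.5,64,0],1]
    - [[0,0,0],[-4.5,64,0],1]
    - [[0,0,0],[-4.5,64,0],0]
    - [[0,0,0],[-4.5,64,0],0]
    - [[0,0,0],[-4.5,64,0],0]
  newtons: 15

```text
time: 2.77
eef_pos: [0.4641, 0.0253, 0.0379]
ee_rot: [-89.9, -0.0, -80.3]
ft_force: [-0.2, -0.4, -0.1]
opening: 0.811
```

```bash
python3 go.py 464 25 38 10
```

```text
t 2.77 pos [464.1  25.3  37.9] rot [-89.9  -0.  -80.3] op 0.811 F [-0.2 -0.4 -0.1]
turn [-0.1 -0.3  0. ] shift [ 0.3 -0.1 -0.1] j7 -21.9
```

Tracking is within 1 mm. Next I close the jaws.

Request:
apply_moves:
  steps:
    - [[0,0,0],[0,0,0],0]
    - [[0,0,0],[0,0,0],0]
    - [[0,0,0],[0,0,0],0]
    - [[0,0,0],[0,0,0],0]
    - [[0,0,0],[0,0,0],0]
    - [[0,0,0],[0,0,0],0]
    - [[0,0,0],[0,0,0],0]
    - [[0,0,0],[0,0,0],0]

```text
time: 3.43
eef_pos: [0.4632, 0.0254, 0.0367]
ee_rot: [-90.0, -0.0, -80.3]
ft_force: [0.0, -0.3, 0.2]
opening: 0.341
```

```bash
python3 go.py 600 245 42 10
```

```text
t 3.43 pos [463.2  25.4  36.7] rot [-90.   -0.  -80.3] op 0.341 F [ 0.  -0.3  0.2]
turn [ 0.  -0.3  0. ] shift [-193.4   -5.3  171.8] j7 -22.0
```

Request:
apply_moves:
  steps:
    - [[0,0,0],[0,-20,0],0]
    - [[0,0,0],[0,-50,0],0]
    - [[0,0,0],[0,-90,0],0]
    - [[0,0,0],[-20,-90,18],0]
    - [[0,0,0],[-50,-90,45],0]
    - [[0,0,0],[-80,-90,71],0]
    - [[0,0,0],[-110,-90,98],0]
    - [[0,0,0],[-135,-90,120],0]

```text
time: 4.1
eef_pos: [0.5599, 0.1811, 0.1269]
ee_rot: [-90.0, 0.0, -80.3]
ft_force: [1.1, -0.4, -0.3]
opening: 0.337
```

```bash
python3 go.py 600 245 80 10
```

```text
t 4.1 pos [559.9 181.1 126.9] rot [-90.    0.  -80.3] op 0.337 F [ 1.1 -0.4 -0.3]
turn [-0.  -0.3 -0. ] shift [-56.2  46.9  50.3] j7 -30.6
```

Request:
apply_moves:
  steps:
    - [[0,0,0],[-25,0,22],0]
    - [[0,0,0],[-45,0,40],0]
    - [[0,0,0],[-57,0,50.5],0]
    - [[0,0,0],[-57,15,50.5],0]
    - [[0,0,0],[-57,40,50.5],0]
    - [[0,0,0],[-57,60,50.5],0]
    - [[0,0,0],[-57,70,50.5],0]
    - [[0,0,0],[-57,70,50.5],0]

```text
time: 4.77
eef_pos: [0.5973, 0.2425, 0.054]
ee_rot: [-90.3, -0.1, -80.3]
ft_force: [0.3, -0.6, -0.3]
opening: 0.341
```

```bash
python3 go.py 600 245 42 10
```

```text
t 4.77 pos [597.3 242.5  54. ] rot [-90.3  -0.1 -80.3] op 0.341 F [ 0.3 -0.6 -0.3]
turn [ 0.3 -0.3  0.1] shift [-2.  11.9  3.1] j7 -36.5
```

Request:
apply_moves:
  steps:
    - [[0,0,0],[-2,1,3],0]
    - [[0,0,0],[-2,2,3],0]
    - [[0,0,0],[-2,3,3],0]
    - [[0,0,0],[-2,4,3],0]
    - [[0,0,0],[-2,5,3],0]
    - [[0,0,0],[-2,6,3],0]
    - [[0,0,0],[-2,7,3],0]
    - [[0,0,0],[-2,8,3],0]

```text
time: 5.43
eef_pos: [0.6016, 0.2458, 0.0488]
ee_rot: [-90.0, -0.0, -80.3]
ft_force: [0.6, -0.4, -0.5]
opening: 0.338
```

```bash
python3 go.py 600 245 42 10
```

```text
t 5.43 pos [601.6 245.8  48.8] rot [-90.   -0.  -80.3] op 0.338 F [ 0.6 -0.4 -0.5]
turn [-0.  -0.3  0. ] shift [ 0.5  6.8 -1.8] j7 -36.8
```

Request:
apply_moves:
  steps:
    - [[0,0,0],[0,1,0],0]
    - [[0,0,0],[0,2,0],0]
    - [[0,0,0],[0,3,0],0]
    - [[0,0,0],[0,4,0],0]
    - [[0,0,0],[0,5,0],0]
    - [[0,0,0],[0,6,0],0]
    - [[0,0,0],[0,6.5,0],0]
    - [[0,0,0],[0,6.5,0],0]

```text
time: 6.1
eef_pos: [0.6015, 0.2458, 0.0421]
ee_rot: [-90.0, -0.0, -80.3]
ft_force: [0.5, -0.5, -0.2]
opening: 0.339
```

```bash
python3 go.py 600 245 42 10
```

```text
t 6.1 pos [601.5 245.8  42.1] rot [-90.   -0.  -80.3] op 0.339 F [ 0.5 -0.5 -0.2]
turn [ 0.  -0.3  0. ] shift [ 0.6  0.1 -1.7] j7 -37.1
```

No contact yet, so I'll feel downward.

Request:
apply_moves:
  steps:
    - [[0,0,0],[0,0.5,0],0]
    - [[0,0,0],[0,0.5,0],0]
    - [[0,0,0],[0,1,0],0]
    - [[0,0,0],[0,1,0],0]
    - [[0,0,0],[0,1.3,0],0]
    - [[0,0,0],[0,1.3,0],0]
    - [[0,0,0],[0,1.3,0],0]
    - [[0,0,0],[0,1.3,0],0]

```text
time: 6.77
eef_pos: [0.6016, 0.2459, 0.041]
ee_rot: [-90.0, -0.0, -80.3]
ft_force: [0.2, 0.4, 0.0]
opening: 0.34
```

Request:
apply_moves:
  steps:
    - [[0,0,0],[0,0.3,0],0]
    - [[0,0,0],[0,0.3,0],0]
    - [[0,0,0],[0,0.6,0],0]
    - [[0,0,0],[0,0.6,0],0]
    - [[0,0,0],[0,0.9,0],0]
    - [[0,0,0],[0,0.9,0],0]
    - [[0,0,0],[0,0.9,0],0]
    - [[0,0,0],[0,0.9,0],0]

```text
time: 7.43
eef_pos: [0.6017, 0.2459, 0.0408]
ee_rot: [-90.0, -0.0, -80.3]
ft_force: [-3.2, -0.1, 6.2]
opening: 0.338
```

Request:
apply_moves:
  steps:
    - [[0,0,0],[0,-0.5,0],0]
    - [[0,0,0],[0,-0.5,0],0.9]
    - [[0,0,0],[0,-0.5,0],0.9]
    - [[0,0,0],[0,-0.5,0],0.9]
    - [[0,0,0],[0,-0.5,0],0.9]
    - [[0,0,0],[0,-0.5,0],0.9]
    - [[0,0,0],[0,-0.5,0],0.9]
    - [[0,0,0],[0,-0.5,0],0.9]

```text
time: 8.1
eef_pos: [0.6016, 0.2459, 0.0405]
ee_rot: [-90.0, 0.0, -80.3]
ft_force: [0.5, 0.0, 0.1]
opening: 0.831
```

```bash
python3 go.py 448.3 -286 130 51
```

```text
t 8.1 pos [601.6 245.9  40.5] rot [-90.    0.  -80.3] op 0.831 F [0.5 0.  0.1]
turn [  0.  -41.3  -0. ] shift [ 498.5  -89.5 -240.6] j7 -37.1
```

Request:
apply_moves:
  steps:
    - [[0,0,0],[0,-30,0],0.9]
    - [[0,0,0],[0,-70,0],0.9]
    - [[0,0,0],[0,-110,0],1]
    - [[0,-4,0],[35,-110,-17],1]
    - [[0,-9,0],[71,-110,-34],1]
    - [[0,-14,0],[107,-110,-51],1]
    - [[0,-19,0],[143,-110,-69],1]
    - [[0,-24,0],[179,-110,-86],1]

```text
time: 8.77
eef_pos: [0.5461, 0.0534, 0.1507]
ee_rot: [-90.0, -0.0, -56.0]
ft_force: [0.2, 0.4, -0.3]
opening: 1.004
```

```bash
python3 go.py 448.3 -286 130 51
```

```text
t 8.77 pos [546.1  53.4 150.7] rot [-90.  -0. -56.] op 1.004 F [ 0.2  0.4 -0.3]
turn [  0. -17.   0.] shift [ 226.8   20.8 -270.7] j7 4.5
```

Request:
apply_moves:
  steps:
    - [[0,-17,0],[226,10,-269],1]
    - [[0,-17,0],[226,10,-269],1]
    - [[0,-17,0],[226,10,-269],1]
    - [[0,-17,0],[226,10,-269],1]
    - [[0,-17,0],[226,10,-269],1]
    - [[0,-17,0],[226,10,-269],1]
    - [[0,-17,0],[226,10,-269],1]
    - [[0,-17,0],[226,10,-269],1]

```text
time: 9.43
eef_pos: [0.4531, -0.2654, 0.1414]
ee_rot: [-90.0, -0.0, -39.3]
ft_force: [1.3, -0.5, -0.1]
opening: 0.999
```

```bash
python3 go.py 448.3 -286 28 51
```

```text
t 9.43 pos [ 453.1 -265.4  141.4] rot [-90.   -0.  -39.3] op 0.999 F [ 1.3 -0.5 -0.1]
turn [ 0.  -0.3  0. ] shift [  9.3 113.4 -19. ] j7 56.2
```

Request:
apply_moves:
  steps:
    - [[0,0,0],[9,10,-18],1]
    - [[0,0,0],[9,35,-18],1]
    - [[0,0,0],[9,60,-18],1]
    - [[0,0,0],[9,60,-18],1]
    - [[0,0,0],[9,60,-18],1]
    - [[0,0,0],[9,60,-18],1]
    - [[0,0,0],[9,60,-18],1]
    - [[0,0,0],[9,60,-18],1]

```text
time: 10.1
eef_pos: [0.4505, -0.2831, 0.0825]
ee_rot: [-90.0, -0.1, -39.3]
ft_force: [-0.6, -0.3, -0.7]
opening: 1.0
```

```bash
python3 go.py 448.3 -286 28 51
python3 - <<'E'
from h import *
p,d=robot.read_camera('side'); crop(p,330,80,480,220,4,'pics/s1.png')
E
```

```text
t 10.1 pos [ 450.5 -283.1   82.5] rot [-90.   -0.1 -39.3] op 1.0 F [-0.6 -0.3 -0.7]
turn [-0.  -0.3  0.1] shift [ 0.  54.5 -3.6] j7 54.3
```

View pics/s1.png

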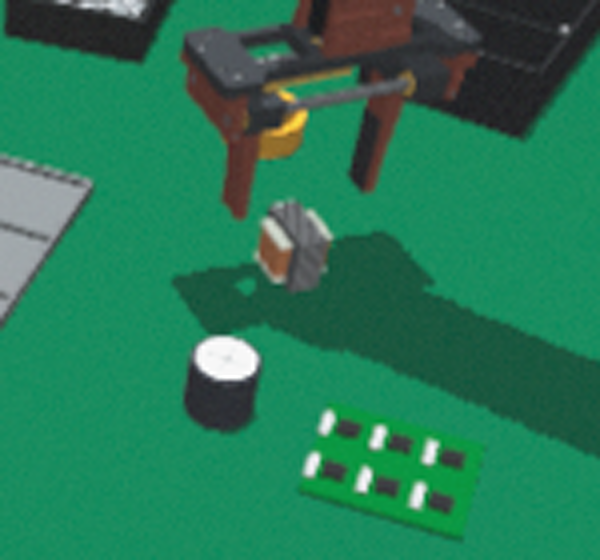

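The fingers at (238,215) and (365,190) straddle the transformer's winding sides at (295,245). Next I descend and close.

Request:
apply_moves:
  steps:
    - [[0,0,0],[0,20,-3],1]
    - [[0,0,0],[0,45,-3],1]
    - [[0,0,0],[0,54,-3],1]
    - [[0,0,0],[0,54,-3],1]
    - [[0,0,0],[0,54,-3],0]
    - [[0,0,0],[0,54,-3],0]
    - [[0,0,0],[0,54,-3],0]
    - [[0,0,0],[0,54,-3],0]
  newtons: 30

```text
time: 10.82
eef_pos: [0.4483, -0.2857, 0.0281]
ee_rot: [-90.0, -0.1, -39.3]
ft_force: [0.3, 0.0, -0.2]
opening: 0.733
```

Request:
apply_moves:
  steps:
    - [[0,0,0],[0,0,0],0]
    - [[0,0,0],[0,0,0],0]
    - [[0,0,0],[0,0,0],0]
    - [[0,0,0],[0,0,0],0]
    - [[0,0,0],[0,0,0],0]
    - [[0,0,0],[0,0,0],0]
    - [[0,0,0],[0,0,0],0]
    - [[0,0,0],[0,0,0],0]

```text
time: 11.48
eef_pos: [0.4476, -0.2856, 0.0273]
ee_rot: [-90.0, -0.0, -39.3]
ft_force: [-1.3, -1.2, 5.1]
opening: 0.457
```

```bash
python3 go.py 612.3 174 140 10
```

```text
t 11.48 pos [ 447.6 -285.6   27.3] rot [-90.   -0.  -39.3] op 0.457 F [-1.3 -1.2  5.1]
turn [ 0.  40.7  0. ] shift [-163.8 -112.9  459.9] j7 50.9
```

Request:
apply_moves:
  steps:
    - [[0,0,0],[0,-15,0],0]
    - [[0,0,0],[0,-40,0],0]
    - [[0,0,0],[0,-75,0],0]
    - [[0,0,0],[0,-110,0],0]
    - [[0,3,0],[-8,-110,23],0]
    - [[0,7,0],[-18,-110,52],0]
    - [[0,11,0],[-30,-110,85],0]
    - [[0,15,0],[-43,-110,120],0]

```text
time: 12.15
eef_pos: [0.4902, -0.1646, 0.1368]
ee_rot: [-90.0, 0.0, -54.6]
ft_force: [0.1, -0.1, -2.4]
opening: 0.455
```

```bash
python3 go.py 612.3 174 140 10
```

```text
t 12.15 pos [ 490.2 -164.6  136.8] rot [-90.    0.  -54.6] op 0.455 F [ 0.1 -0.1 -2.4]
turn [ 0.  25.4 -0. ] shift [-205.5   -3.1  295.5] j7 30.1
```

Request:
apply_moves:
  steps:
    - [[0,4,0],[-23,-3,34],0]
    - [[0,7,0],[-45,-3,65],0]
    - [[0,10,0],[-67,-3,97],0]
    - [[0,14,0],[-90,-3,129],0]
    - [[0,17,0],[-113,-3,162],0]
    - [[0,20,0],[-136,-3,195],0]
    - [[0,23,0],[-157,-3,225],0]
    - [[0,25.5,0],[-172,-3,248],0]

```text
time: 12.82
eef_pos: [0.5913, 0.1236, 0.1396]
ee_rot: [-90.0, 0.1, -79.8]
ft_force: [0.2, 0.4, -1.9]
opening: 0.452
```

```bash
python3 go.py 612.3 174 60 10
```

```text
t 12.82 pos [591.3 123.6 139.6] rot [-90.    0.1 -79.8] op 0.452 F [ 0.2  0.4 -1.9]
turn [ 0.   0.2 -0.1] shift [-45.7  79.7  29.7] j7 -23.3
```

Request:
apply_moves:
  steps:
    - [[0,0,0],[-22,0,14],0]
    - [[0,0,0],[-40,0,25],0]
    - [[0,0,0],[-46,0,29],0]
    - [[0,0,0],[-46,20,29],0]
    - [[0,0,0],[-46,50,29],0]
    - [[0,0,0],[-46,80,29],0]
    - [[0,0,0],[-46,90,29],0]
    - [[0,0,0],[-46,93,29],0]

```text
time: 13.48
eef_pos: [0.6099, 0.1682, 0.0443]
ee_rot: [-90.3, -0.0, -79.8]
ft_force: [0.9, 0.2, -1.8]
opening: 0.454
```

```bash
python3 go.py 612.3 174 34 10
```

```text
t 13.48 pos [609.9 168.2  44.3] rot [-90.3  -0.  -79.8] op 0.454 F [ 0.9  0.2 -1.8]
turn [0.3 0.2 0. ] shift [-5.3 10.2  3.4] j7 -30.3
```

Request:
apply_moves:
  steps:
    - [[0,0,0],[-2,0,2],0]
    - [[0,0,0],[-3,0,2],0]
    - [[0,0,0],[-3,1,2],0]
    - [[0,0,0],[-3,3,2],0]
    - [[0,0,0],[-3,5,2],0]
    - [[0,0,0],[-3,7,2],0]
    - [[0,0,0],[-3,8,2],0]
    - [[0,0,0],[-3,8,2],0]

```text
time: 14.15
eef_pos: [0.6132, 0.1727, 0.0389]
ee_rot: [-90.0, -0.0, -79.8]
ft_force: [1.1, 0.1, -1.3]
opening: 0.46
```

```bash
python3 go.py 612.3 174 31.3 10
```

```text
t 14.15 pos [613.2 172.7  38.9] rot [-90.   -0.  -79.8] op 0.46 F [ 1.1  0.1 -1.3]
turn [0.  0.2 0. ] shift [-1.5  7.6 -0.6] j7 -30.8
```

Request:
apply_moves:
  steps:
    - [[0,0,0],[0,1.5,0],0]
    - [[0,0,0],[0,3,0],0]
    - [[0,0,0],[0,4.5,0],0]
    - [[0,0,0],[0,6,0],0]
    - [[0,0,0],[0,7,0],0]
    - [[0,0,0],[0,7.5,0],0]
    - [[0,0,0],[0,8,0],0]
    - [[0,0,0],[0,8,0],0]

```text
time: 14.82
eef_pos: [0.6133, 0.1728, 0.0314]
ee_rot: [-90.0, -0.0, -79.8]
ft_force: [-2.0, -0.4, 1.4]
opening: 0.455
```

Request:
apply_moves:
  steps:
    - [[0,0,0],[0,0.3,0],0]
    - [[0,0,0],[0,0.3,0],0]
    - [[0,0,0],[0,0.3,0],0.9]
    - [[0,0,0],[0,0.3,0],0.9]
    - [[0,0,0],[0,0.3,0],0.9]
    - [[0,0,0],[0,0.3,0],0.9]
    - [[0,0,0],[0,0.3,0],0.9]
    - [[0,0,0],[0,0.3,0],0.9]

```text
time: 15.48
eef_pos: [0.6134, 0.1729, 0.0307]
ee_rot: [-90.0, 0.0, -79.8]
ft_force: [0.9, 0.2, -0.2]
opening: 0.867
```

```bash
python3 go.py 431.4 -131.7 130 6.7
```

```text
t 15.48 pos [613.4 172.9  30.7] rot [-90.    0.  -79.8] op 0.867 F [ 0.9  0.2 -0.2]
turn [-0.   3.5 -0. ] shift [ 267.6  -99.3 -233. ] j7 -31.1
```

Request:
apply_moves:
  steps:
    - [[0,0,0],[0,-30,0],0.9]
    - [[0,0,0],[0,-70,0],0.9]
    - [[0,0,0],[0,-105,0],1]
    - [[0,1,0],[25,-105,-22],1]
    - [[0,2,0],[52,-105,-46],1]
    - [[0,3,0],[80,-105,-70],1]
    - [[0,3.5,0],[110,-105,-96],1]
    - [[0,3.5,0],[140,-105,-122],1]

```text
time: 16.15
eef_pos: [0.517, 0.0123, 0.1359]
ee_rot: [-90.0, -0.0, -83.3]
ft_force: [0.3, 0.0, 0.6]
opening: 0.997
```

```bash
python3 go.py 431.4 -131.7 120 6.7
```

```text
t 16.15 pos [517.   12.3 135.9] rot [-90.   -0.  -83.3] op 0.997 F [0.3 0.  0.6]
turn [-0. -0.  0.] shift [ 133.1   15.9 -101.8] j7 -16.0
```

Request:
apply_moves:
  steps:
    - [[0,0,0],[26,10,-20],1]
    - [[0,0,0],[54,20,-41],1]
    - [[0,0,0],[82,30,-62],1]
    - [[0,0,0],[108,40,-82],1]
    - [[0,0,0],[125,50,-95],1]
    - [[0,0,0],[131,55,-100],1]
    - [[0,0,0],[131,55,-100],1]
    - [[0,0,0],[131,55,-100],1]

```text
time: 16.82
eef_pos: [0.4347, -0.1275, 0.0811]
ee_rot: [-90.0, 0.0, -83.3]
ft_force: [0.4, 0.8, 0.1]
opening: 1.0
```

```bash
python3 go.py 431.4 -131.7 28 6.7
```

```text
t 16.82 pos [ 434.7 -127.5   81.1] rot [-90.    0.  -83.3] op 1.0 F [0.4 0.8 0.1]
turn [-0. -0. -0.] shift [ 3.8 53.1 -3.9] j7 -1.0
```

Request:
apply_moves:
  steps:
    - [[0,0,0],[3,10,-3],1]
    - [[0,0,0],[3,35,-3],1]
    - [[0,0,0],[3,53,-3],1]
    - [[0,0,0],[3,53,-3],1]
    - [[0,0,0],[3,53,-3],1]
    - [[0,0,0],[3,53,-3],0]
    - [[0,0,0],[3,53,-3],0]
    - [[0,0,0],[3,53,-3],0]
  newtons: 20

```text
time: 17.48
eef_pos: [0.4322, -0.1316, 0.0287]
ee_rot: [-89.9, -0.0, -83.3]
ft_force: [-0.3, -0.1, 0.4]
opening: 0.81
```

Request:
apply_moves:
  steps:
    - [[0,0,0],[0,0,0],0]
    - [[0,0,0],[0,0,0],0]
    - [[0,0,0],[0,0,0],0]
    - [[0,0,0],[0,0,0],0]
    - [[0,0,0],[0,0,0],0]
    - [[0,0,0],[0,0,0],0]
    - [[0,0,0],[0,0,0],0]
    - [[0,0,0],[0,0,0],0]

```text
time: 18.15
eef_pos: [0.4315, -0.1317, 0.028]
ee_rot: [-90.0, -0.0, -83.3]
ft_force: [-1.2, -0.3, 5.7]
opening: 0.511
```

```bash
python3 go.py 644.9 -252.5 130 6.7
```

```text
t 18.15 pos [ 431.5 -131.7   28. ] rot [-90.   -0.  -83.3] op 0.511 F [-1.2 -0.3  5.7]
turn [-0. -0.  0.] shift [ 144.8 -101.9  197.9] j7 -5.2
```

Request:
apply_moves:
  steps:
    - [[0,0,0],[0,-15,0],0]
    - [[0,0,0],[0,-40,0],0]
    - [[0,0,0],[0,-75,0],0]
    - [[0,0,0],[4,-95,6],0]
    - [[0,0,0],[20,-95,28],0]
    - [[0,0,0],[42,-95,58],0]
    - [[0,0,0],[64,-95,88],0]
    - [[0,0,0],[84,-95,116],0]

```text
time: 18.82
eef_pos: [0.5576, -0.2029, 0.1228]
ee_rot: [-90.0, -0.0, -83.3]
ft_force: [-0.6, 0.6, -1.1]
opening: 0.504
```

```bash
python3 go.py 644.9 -252.5 50 6.7
```

```text
t 18.82 pos [ 557.6 -202.9  122.8] rot [-90.   -0.  -83.3] op 0.504 F [-0.6  0.6 -1.1]
turn [-0. -0.  0.] shift [59.3 72.8 81. ] j7 5.8
```

Request:
apply_moves:
  steps:
    - [[0,0,0],[22,0,30],0]
    - [[0,0,0],[42,0,57],0]
    - [[0,0,0],[55,5,75],0]
    - [[0,0,0],[58,20,79],0]
    - [[0,0,0],[58,45,79],0]
    - [[0,0,0],[58,65,79],0]
    - [[0,0,0],[58,73,79],0]
    - [[0,0,0],[58,73,79],0]

```text
time: 19.48
eef_pos: [0.6391, -0.2489, 0.0465]
ee_rot: [-90.3, 0.2, -83.3]
ft_force: [-0.6, 0.4, -0.8]
opening: 0.506
```

```bash
python3 go.py 644.9 -252.5 32 6.7
```

```text
t 19.48 pos [ 639.1 -248.9   46.5] rot [-90.3   0.2 -83.3] op 0.506 F [-0.6  0.4 -0.8]
turn [ 0.3  0.  -0.2] shift [ 4.3 14.5  5.4] j7 6.7
```

Request:
apply_moves:
  steps:
    - [[0,0,0],[2,0,3],0]
    - [[0,0,0],[3,2,3],0]
    - [[0,0,0],[3,4,3],0]
    - [[0,0,0],[3,6,3],0]
    - [[0,0,0],[3,8,3],0]
    - [[0,0,0],[3,10,3],0]
    - [[0,0,0],[3,11,3],0]
    - [[0,0,0],[3,11,3],0]

```text
time: 20.15
eef_pos: [0.6447, -0.2525, 0.0386]
ee_rot: [-90.0, 0.0, -83.3]
ft_force: [0.0, -0.2, 0.1]
opening: 0.508
```

```bash
python3 go.py 644.9 -252.5 32 6.7
```

```text
t 20.15 pos [ 644.7 -252.5   38.6] rot [-90.    0.  -83.3] op 0.508 F [ 0.  -0.2  0.1]
turn [ 0. -0. -0.] shift [0.  6.6 0.2] j7 6.7
```

Request:
apply_moves:
  steps:
    - [[0,0,0],[0,1.5,0],0]
    - [[0,0,0],[0,3,0],0]
    - [[0,0,0],[0,4.5,0],0]
    - [[0,0,0],[0,5.5,0],0]
    - [[0,0,0],[0,6,0],0]
    - [[0,0,0],[0,6.5,0],0]
    - [[0,0,0],[0,6.8,0],0]
    - [[0,0,0],[0,6.8,0],0]

```text
time: 20.82
eef_pos: [0.645, -0.2525, 0.0322]
ee_rot: [-90.0, -0.0, -83.3]
ft_force: [0.0, -0.2, 0.2]
opening: 0.512
```

Request:
apply_moves:
  steps:
    - [[0,0,0],[0,0.3,0],0]
    - [[0,0,0],[0,0.3,0],0]
    - [[0,0,0],[0,0.6,0],0]
    - [[0,0,0],[0,0.6,0],0]
    - [[0,0,0],[0,0.8,0],0]
    - [[0,0,0],[0,0.8,0],0]
    - [[0,0,0],[0,0.8,0],0]
    - [[0,0,0],[0,0.8,0],0]

```text
time: 21.48
eef_pos: [0.645, -0.2525, 0.0321]
ee_rot: [-90.0, -0.0, -83.3]
ft_force: [-3.8, 1.1, 6.6]
opening: 0.507
```

Contact at 6.6 N, so I release.

Request:
apply_moves:
  steps:
    - [[0,0,0],[0,-0.4,0],0]
    - [[0,0,0],[0,-0.4,0],0.9]
    - [[0,0,0],[0,-0.4,0],0.9]
    - [[0,0,0],[0,-0.4,0],0.9]
    - [[0,0,0],[0,-0.4,0],0.9]
    - [[0,0,0],[0,-0.4,0],0.9]
    - [[0,0,0],[0,-0.4,0],0.9]
    - [[0,0,0],[0,-0.4,0],0.9]

```text
time: 22.15
eef_pos: [0.645, -0.2525, 0.0316]
ee_rot: [-90.0, 0.0, -83.3]
ft_force: [0.6, 0.5, 0.4]
opening: 0.899
```

```bash
python3 go.py 446.5 143 130 -21.8
```

```text
t 22.15 pos [ 645.  -252.5   31.6] rot [-90.    0.  -83.3] op 0.899 F [0.6 0.5 0.4]
turn [-0.  28.5 -0. ] shift [-416.   -98.4 -151. ] j7 6.5
```

Request:
apply_moves:
  steps:
    - [[0,0,0],[0,-30,0],0.9]
    - [[0,0,0],[0,-70,0],0.9]
    - [[0,0,0],[0,-105,0],1]
    - [[0,3,0],[-28,-105,-10],1]
    - [[0,7,0],[-63,-105,-23],1]
    - [[0,11,0],[-100,-105,-36],1]
    - [[0,15,0],[-138,-105,-50],1]
    - [[0,19,0],[-176,-105,-64],1]

```text
time: 22.82
eef_pos: [0.5598, -0.0839, 0.1368]
ee_rot: [-90.0, 0.0, -102.5]
ft_force: [1.4, 0.3, 0.6]
opening: 1.0
```

```bash
python3 go.py 446.5 143 120 -21.8
```

```text
t 22.82 pos [559.8 -83.9 136.8] rot [ -90.     0.  -102.5] op 1.0 F [1.4 0.3 0.6]
turn [-0.   9.3 -0. ] shift [-196.9   16.7 -159.9] j7 -22.5
```

Request:
apply_moves:
  steps:
    - [[0,2,0],[-30,3,-24],1]
    - [[0,4,0],[-62,6,-50],1]
    - [[0,6,0],[-94,9,-76],1]
    - [[0,8,0],[-126,12,-102],1]
    - [[0,9.3,0],[-158,15,-128],1]
    - [[0,9.3,0],[-185,17,-150],1]
    - [[0,9.3,0],[-194,25,-157.5],1]
    - [[0,9.3,0],[-194,40,-157.5],1]

```text
time: 23.48
eef_pos: [0.4476, 0.1422, 0.098]
ee_rot: [-89.9, 0.2, -111.3]
ft_force: [0.1, -0.6, 0.4]
opening: 1.0
```

```bash
python3 go.py 446.5 143 28 -21.8
```

```text
t 23.48 pos [447.6 142.2  98. ] rot [ -89.9    0.2 -111.3] op 1.0 F [ 0.1 -0.6  0.4]
turn [-0.1  0.5 -0.2] shift [-0.1 70.  -1.5] j7 -60.2
```

Request:
apply_moves:
  steps:
    - [[0,0.4,0],[-1,20,-1],1]
    - [[0,0.4,0],[-1,50,-1],1]
    - [[0,0.4,0],[-1,69,-1],1]
    - [[0,0.4,0],[-1,69,-1],1]
    - [[0,0.4,0],[-1,69,-1],1]
    - [[0,0.4,0],[-1,69,-1],0]
    - [[0,0.4,0],[-1,69,-1],0]
    - [[0,0.4,0],[-1,69,-1],0]
  newtons: 20

```text
time: 24.15
eef_pos: [0.4487, 0.1394, 0.0289]
ee_rot: [-89.9, 0.1, -112.0]
ft_force: [-0.3, -0.6, -0.7]
opening: 0.812
```

Request:
apply_moves:
  steps:
    - [[0,0,0],[0,0,0],0]
    - [[0,0,0],[0,0,0],0]
    - [[0,0,0],[0,0,0],0]
    - [[0,0,0],[0,0,0],0]
    - [[0,0,0],[0,0,0],0]
    - [[0,0,0],[0,0,0],0]
    - [[0,0,0],[0,0,0],0]
    - [[0,0,0],[0,0,0],0]

```text
time: 24.82
eef_pos: [0.4476, 0.1392, 0.0277]
ee_rot: [-90.0, -0.0, -112.0]
ft_force: [-1.9, -0.0, 2.5]
opening: 0.409
```

```bash
python3 go.py 636.5 -181 130 6.7
```

```text
t 24.82 pos [447.6 139.2  27.7] rot [ -90.   -0. -112.] op 0.409 F [-1.9 -0.   2.5]
turn [  0.  -28.7   0. ] shift [ 226.1 -102.3  295.1] j7 -66.0
```

Request:
apply_moves:
  steps:
    - [[0,0,0],[0,-15,0],0]
    - [[0,0,0],[0,-40,0],0]
    - [[0,0,0],[0,-75,0],0]
    - [[0,0,0],[0,-100,0],0]
    - [[0,-2,0],[14,-103,18],0]
    - [[0,-5,0],[32,-103,42],0]
    - [[0,-8,0],[53,-103,69],0]
    - [[0,-11,0],[74,-103,97],0]

```text
time: 25.48
eef_pos: [0.5104, 0.0333, 0.1309]
ee_rot: [-90.0, -0.0, -100.8]
ft_force: [0.7, 0.4, -0.5]
opening: 0.406
```

```bash
python3 go.py 637 -183 130 6.7
```

```text
t 25.48 pos [510.4  33.3 130.9] rot [ -90.    -0.  -100.8] op 0.406 F [ 0.7  0.4 -0.5]
turn [ -0.  -17.5   0. ] shift [188.8   1.1 164.8] j7 -34.2
```

Request:
apply_moves:
  steps:
    - [[0,-2,0],[26,0,23],0]
    - [[0,-5,0],[53,0,47],0]
    - [[0,-8,0],[80,0,71],0]
    - [[0,-11,0],[107,0,95],0]
    - [[0,-14,0],[134,0,119],0]
    - [[0,-16,0],[160,0,141],0]
    - [[0,-17.5,0],[180,0,158],0]
    - [[0,-17.5,0],[187,0,163.5],0]

```text
time: 26.15
eef_pos: [0.6354, -0.1861, 0.1295]
ee_rot: [-90.0, -0.1, -83.7]
ft_force: [-0.2, -0.2, -1.0]
opening: 0.411
```

```bash
python3 go.py 637 -183 130 6.7
```

```text
t 26.15 pos [ 635.4 -186.1  129.5] rot [-90.   -0.1 -83.7] op 0.411 F [-0.2 -0.2 -1. ]
turn [ 0.  -0.4  0.1] shift [-2.9 -0.5  1.9] j7 2.6
```

Request:
apply_moves:
  steps:
    - [[0,0,0],[-2,10,1],0]
    - [[0,0,0],[-2,30,1],0]
    - [[0,0,0],[-2,55,1],0]
    - [[0,0,0],[-2,75,1],0]
    - [[0,0,0],[-2,83,1],0]
    - [[0,0,0],[-2,85,1],0]
    - [[0,0,0],[-2,85,1],0]
    - [[0,0,0],[-2,85,1],0]

```text
time: 26.82
eef_pos: [0.6362, -0.1776, 0.0467]
ee_rot: [-89.9, -0.0, -83.5]
ft_force: [-0.1, -0.3, -1.7]
opening: 0.408
```

```bash
python3 go.py 637 -183 31.7 6.7
```

```text
t 26.82 pos [ 636.2 -177.6   46.7] rot [-89.9  -0.  -83.5] op 0.408 F [-0.1 -0.3 -1.7]
turn [-0.1 -0.2  0. ] shift [ 5.4 15.   0.2] j7 -0.4
```

Request:
apply_moves:
  steps:
    - [[0,0,0],[2,0,0],0]
    - [[0,0,0],[4,2,0],0]
    - [[0,0,0],[4.5,4,0],0]
    - [[0,0,0],[4.5,6,0],0]
    - [[0,0,0],[4.5,8,0],0]
    - [[0,0,0],[4.5,9,0],0]
    - [[0,0,0],[4.5,10,0],0]
    - [[0,0,0],[4.5,10,0],0]

```text
time: 27.48
eef_pos: [0.6359, -0.1828, 0.0353]
ee_rot: [-90.0, 0.0, -83.5]
ft_force: [-1.1, -0.2, -0.8]
opening: 0.408
```

```bash
python3 go.py 637 -183 31.7 6.7
```

```text
t 27.48 pos [ 635.9 -182.8   35.3] rot [-90.    0.  -83.5] op 0.408 F [-1.1 -0.2 -0.8]
turn [ 0.  -0.2 -0. ] shift [0.3 3.6 1.1] j7 -0.3
```

Request:
apply_moves:
  steps:
    - [[0,0,0],[0,0.7,0],0]
    - [[0,0,0],[0,1.4,0],0]
    - [[0,0,0],[0,2.1,0],0]
    - [[0,0,0],[0,2.8,0],0]
    - [[0,0,0],[0,3.4,0],0]
    - [[0,0,0],[0,3.8,0],0]
    - [[0,0,0],[0,4.2,0],0]
    - [[0,0,0],[0,4.2,0],0]

```text
time: 28.15
eef_pos: [0.636, -0.1829, 0.0318]
ee_rot: [-90.0, -0.0, -83.5]
ft_force: [-1.8, 0.8, 1.5]
opening: 0.409
```

Request:
apply_moves:
  steps:
    - [[0,0,0],[0,0.2,0],0]
    - [[0,0,0],[0,0.2,0],0]
    - [[0,0,0],[0,0.2,0],0.8]
    - [[0,0,0],[0,0.2,0],0.8]
    - [[0,0,0],[0,0.2,0],0.8]
    - [[0,0,0],[0,0.2,0],0.8]
    - [[0,0,0],[0,0.2,0],0.8]
    - [[0,0,0],[0,0.2,0],0.8]

```text
time: 28.82
eef_pos: [0.636, -0.1829, 0.0311]
ee_rot: [-90.0, 0.0, -83.5]
ft_force: [-0.0, 0.5, -0.0]
opening: 0.794
```

```bash
python3 go.py 430.5 321 130 20.5
```

```text
t 28.82 pos [ 636.  -182.9   31.1] rot [-90.    0.  -83.5] op 0.794 F [-0.   0.5 -0. ]
turn [  0. -14.  -0.] shift [-523.9  -98.8 -147.2] j7 -0.4
```

Request:
apply_moves:
  steps:
    - [[0,0,0],[0,-30,0],0.8]
    - [[0,0,0],[0,-70,0],0.9]
    - [[0,0,0],[0,-108,0],1]
    - [[0,-1,0],[-30,-110,-8],1]
    - [[0,-3,0],[-66,-110,-18],1]
    - [[0,-5,0],[-104,-110,-29],1]
    - [[0,-7,0],[-143,-110,-40],1]
    - [[0,-9,0],[-182,-110,-51],1]

```text
time: 29.48
eef_pos: [0.5639, -0.0066, 0.1415]
ee_rot: [-90.0, -0.0, -74.4]
ft_force: [0.6, 0.3, 0.7]
opening: 1.001
```

```bash
python3 go.py 430.5 321 130 20.5
```

```text
t 29.48 pos [563.9  -6.6 141.5] rot [-90.   -0.  -74.4] op 1.001 F [0.6 0.3 0.7]
turn [-0.  -4.9  0. ] shift [-351.3   11.3  -40.6] j7 -6.0
```

Request:
apply_moves:
  steps:
    - [[0,-2,0],[-39,0,-4],1]
    - [[0,-4,0],[-79,0,-9],1]
    - [[0,-4.9,0],[-119,0,-14],1]
    - [[0,-4.9,0],[-159,0,-18],1]
    - [[0,-4.9,0],[-199,0,-23],1]
    - [[0,-4.9,0],[-239,0,-28],1]
    - [[0,-4.9,0],[-279,0,-32],1]
    - [[0,-4.9,0],[-315,0,-36],1]

```text
time: 30.15
eef_pos: [0.4447, 0.2883, 0.1416]
ee_rot: [-90.0, 0.0, -69.6]
ft_force: [0.8, 1.5, -0.1]
opening: 1.0
```

```bash
python3 go.py 430.5 321 95 20.5
```

```text
t 30.15 pos [444.7 288.3 141.6] rot [-90.    0.  -69.6] op 1.0 F [ 0.8  1.5 -0.1]
turn [-0.  -0.1 -0. ] shift [-35.6  46.6  -2. ] j7 -36.8
```

Request:
apply_moves:
  steps:
    - [[0,0,0],[-15,5,-1],1]
    - [[0,0,0],[-28,20,-2],1]
    - [[0,0,0],[-34,40,-2],1]
    - [[0,0,0],[-34,47,-2],1]
    - [[0,0,0],[-34,47,-2],1]
    - [[0,0,0],[-34,47,-2],1]
    - [[0,0,0],[-34,47,-2],1]
    - [[0,0,0],[-34,47,-2],1]

```text
time: 30.82
eef_pos: [0.4331, 0.3169, 0.0952]
ee_rot: [-89.9, 0.0, -69.7]
ft_force: [-0.5, -0.4, -0.4]
opening: 1.002
```

```bash
python3 go.py 430.5 321 34 20.5;  python3 - <<'E'
from h import *
p,d=robot.read_camera('side'); crop(p,180,140,400,390,2.4,'pics/s2.png')
E
```

```text
t 30.82 pos [433.1 316.9  95.2] rot [-89.9   0.  -69.7] op 1.002 F [-0.5 -0.4 -0.4]
turn [-0.1 -0.2 -0. ] shift [-4.7 61.2 -1.1] j7 -43.2
```

View pics/s2.png

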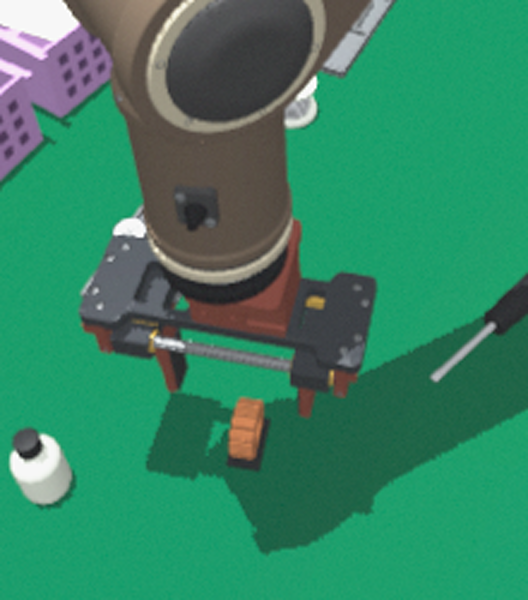

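The choke at (247,430) is between the fingers at (172,385) and (305,410), and the flux bottle is clear. Next I descend and close.

Request:
apply_moves:
  steps:
    - [[0,0,0],[-4.5,15,-1],1]
    - [[0,0,0],[-4.5,40,-1],1]
    - [[0,0,0],[-4.5,60,-1],1]
    - [[0,0,0],[-4.5,60,-1],1]
    - [[0,0,0],[-4.5,60,-1],1]
    - [[0,0,0],[-4.5,60,-1],0]
    - [[0,0,0],[-4.5,60,-1],0]
    - [[0,0,0],[-4.5,60,-1],0]
  newtons: 15

```text
time: 31.53
eef_pos: [0.4305, 0.3216, 0.0355]
ee_rot: [-89.9, 0.0, -69.6]
ft_force: [0.1, 0.8, -0.0]
opening: 0.815
```

Request:
apply_moves:
  steps:
    - [[0,0,0],[0,0,0],0]
    - [[0,0,0],[0,0,0],0]
    - [[0,0,0],[0,0,0],0]
    - [[0,0,0],[0,0,0],0]
    - [[0,0,0],[0,0,0],0]
    - [[0,0,0],[0,0,0],0]
    - [[0,0,0],[0,0,0],0]
    - [[0,0,0],[0,0,0],0]

```text
time: 32.2
eef_pos: [0.4297, 0.3211, 0.0342]
ee_rot: [-90.0, -0.0, -69.6]
ft_force: [-0.0, 0.2, -0.2]
opening: 0.205
```

```bash
python3 go.py 628.1 -109.5 130 6.7
```

```text
t 32.2 pos [429.7 321.1  34.2] rot [-90.   -0.  -69.6] op 0.205 F [-0.   0.2 -0.2]
turn [ 0.  13.7  0. ] shift [472.8 -95.8  35.9] j7 -47.7
```

Request:
apply_moves:
  steps:
    - [[0,0,0],[0,-15,0],0]
    - [[0,0,0],[0,-40,0],0]
    - [[0,0,0],[0,-75,0],0]
    - [[0,0,0],[0,-105,0],0]
    - [[0,1,0],[22,-110,2],0]
    - [[0,2,0],[52,-110,4],0]
    - [[0,3,0],[88,-110,7],0]
    - [[0,4,0],[125,-110,10],0]

```text
time: 32.87
eef_pos: [0.4828, 0.2067, 0.1445]
ee_rot: [-90.0, 0.0, -73.5]
ft_force: [1.1, 0.8, -1.0]
opening: 0.205
```

```bash
python3 go.py 628.1 -109.5 142 6.7
python3 - <<'E'
from h import *
p,d=robot.read_camera('side'); crop(p,180,140,400,390,2.4,'pics/s3.png')
E
```

```text
t 32.87 pos [482.8 206.7 144.5] rot [-90.    0.  -73.5] op 0.205 F [ 1.1  0.8 -1. ]
turn [-0.   9.8 -0. ] shift [344.5   2.6  49.8] j7 -29.9
```

View pics/s3.png

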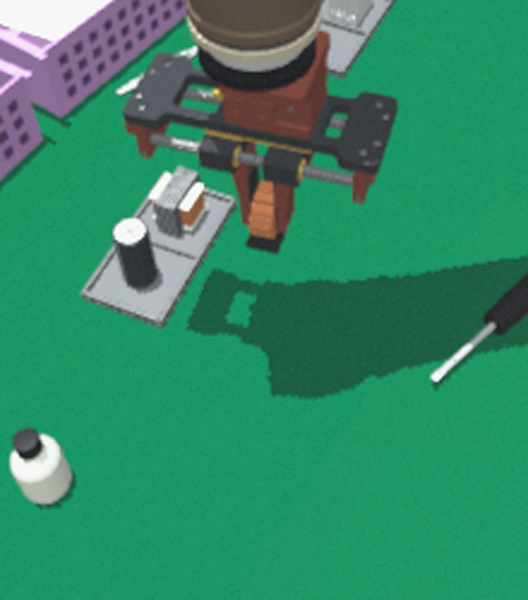

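The choke hangs upright in the jaws at (265,215). The tall cap (135,255) and transformer (178,205) stand upright in tray two.

Request:
apply_moves:
  steps:
    - [[0,1,0],[37,0,5],0]
    - [[0,2,0],[75,0,11],0]
    - [[0,4,0],[113,0,16],0]
    - [[0,6,0],[151,0,22],0]
    - [[0,8,0],[189,0,27],0]
    - [[0,9.8,0],[227,0,33],0]
    - [[0,9.8,0],[262,0,38],0]
    - [[0,9.8,0],[292,0,42],0]

```text
time: 33.58
eef_pos: [0.6059, -0.0638, 0.1439]
ee_rot: [-90.0, -0.0, -83.5]
ft_force: [-0.3, 0.0, -0.5]
opening: 0.204
```

```bash
python3 go.py 628.1 -109.5 142 6.7
```

```text
t 33.58 pos [605.9 -63.8 143.9] rot [-90.   -0.  -83.5] op 0.204 F [-0.3  0.  -0.5]
turn [ 0.  -0.2  0. ] shift [48.   2.  16.9] j7 -8.1
```

Request:
apply_moves:
  steps:
    - [[0,0,0],[20,0,7],0]
    - [[0,0,0],[38,0,13],0]
    - [[0,0,0],[46,0,16],0]
    - [[0,0,0],[46,15,16],0]
    - [[0,0,0],[46,40,16],0]
    - [[0,0,0],[46,65,16],0]
    - [[0,0,0],[46,80,16],0]
    - [[0,0,0],[46,85,16],0]

```text
time: 34.25
eef_pos: [0.6245, -0.1035, 0.0563]
ee_rot: [-90.3, 0.1, -83.3]
ft_force: [-0.9, 1.0, -1.6]
opening: 0.205
```

```bash
python3 go.py 628.1 -109.5 38.2 6.7
```

```text
t 34.25 pos [ 624.5 -103.5   56.3] rot [-90.3   0.1 -83.3] op 0.205 F [-0.9  1.  -1.6]
turn [ 0.3 -0.  -0.1] shift [ 6.4 18.1  2.9] j7 -7.1
```

Request:
apply_moves:
  steps:
    - [[0,0,0],[2,1,1],0]
    - [[0,0,0],[4,3,2],0]
    - [[0,0,0],[4,6,2],0]
    - [[0,0,0],[4,9,2],0]
    - [[0,0,0],[4,11,2],0]
    - [[0,0,0],[4,12,2],0]
    - [[0,0,0],[4,13,2],0]
    - [[0,0,0],[4,13,2],0]

```text
time: 34.92
eef_pos: [0.6289, -0.1084, 0.0462]
ee_rot: [-90.0, -0.0, -83.4]
ft_force: [-0.1, 0.9, -1.7]
opening: 0.202
```

```bash
python3 go.py 628.1 -109.5 38.2 6.7
```

```text
t 34.92 pos [ 628.9 -108.4   46.2] rot [-90.   -0.  -83.4] op 0.202 F [-0.1  0.9 -1.7]
turn [-0.  -0.1  0. ] shift [ 1.  8. -1.] j7 -7.1
```

Request:
apply_moves:
  steps:
    - [[0,0,0],[0,1.5,0],0]
    - [[0,0,0],[0,3,0],0]
    - [[0,0,0],[0,4.5,0],0]
    - [[0,0,0],[0,6,0],0]
    - [[0,0,0],[0,7,0],0]
    - [[0,0,0],[0,7.6,0],0]
    - [[0,0,0],[0,8.2,0],0]
    - [[0,0,0],[0,8.2,0],0]

```text
time: 35.58
eef_pos: [0.629, -0.1084, 0.0382]
ee_rot: [-90.0, -0.0, -83.4]
ft_force: [-1.3, -0.1, 1.6]
opening: 0.207
```

Request:
apply_moves:
  steps:
    - [[0,0,0],[0,0.3,0],0]
    - [[0,0,0],[0,0.3,0],0]
    - [[0,0,0],[0,0.3,0],0.6]
    - [[0,0,0],[0,0.3,0],0.6]
    - [[0,0,0],[0,0.3,0],0.6]
    - [[0,0,0],[0,0.3,0],0.6]
    - [[0,0,0],[0,0.3,0],0.6]
    - [[0,0,0],[0,0.3,0],0.6]

```text
time: 36.25
eef_pos: [0.629, -0.1084, 0.0377]
ee_rot: [-90.0, -0.0, -83.4]
ft_force: [0.3, 0.2, -0.4]
opening: 0.586
```

```bash
python3 go.py 480 -250 230 6.7
```

```text
t 36.25 pos [ 629.  -108.4   37.7] rot [-90.   -0.  -83.4] op 0.586 F [ 0.3  0.2 -0.4]
turn [-0.  -0.1  0. ] shift [ 123.5 -192.3 -164.3] j7 -7.4
```

Request:
apply_moves:
  steps:
    - [[0,0,0],[0,-20,0],0.6]
    - [[0,0,0],[0,-55,0],0.6]
    - [[0,0,0],[0,-95,0],0.6]
    - [[0,0,0],[0,-135,0],0.6]
    - [[0,0,0],[0,-165,0],0.6]
    - [[0,0,0],[18,-185,-25],0.6]
    - [[0,0,0],[40,-190,-52],0.6]
    - [[0,0,0],[62,-190,-82],0.6]

```text
time: 36.92
eef_pos: [0.5554, -0.1793, 0.2301]
ee_rot: [-89.8, -0.1, -83.3]
ft_force: [-0.3, -0.7, 0.1]
opening: 0.596
```

Request:
apply_moves:
  steps:
    - [[0,0,0],[22,0,-30],0.6]
    - [[0,0,0],[44,0,-60],0.6]
    - [[0,0,0],[66,0,-90],0.6]
    - [[0,0,0],[88,0,-120],0.6]
    - [[0,0,0],[105,0,-145],0.6]
    - [[0,0,0],[110,0,-150],0.6]
    - [[0,0,0],[110,0,-150],0.6]
    - [[0,0,0],[110,0,-150],0.6]

```text
time: 37.58
eef_pos: [0.4187, -0.3056, 0.228]
ee_rot: [-90.0, -0.0, -83.4]
ft_force: [-0.0, 0.5, 0.8]
opening: 0.601
```

Run:
```python
from h import *
p,d=robot.read_camera('top'); crop(p,170,120,490,280,2.4,'pics/t4.png')
ct=Cam('top');cs=Cam('side');Xt=ct.cloud(d)
p2,d2=robot.read_camera('side'); crop(p2,170,90,470,360,2.6,'pics/s4.png'); Xs=cs.cloud(d2)
for n,x,y in(('cap_tall',.601,.246),('transformer',.612,.174),('cap_short',.645,-.2525),('heatsink',.636,-.181),('choke',.629,-.108),('spool',.605,-.005),('flux',.541,.426)):
  for c,X in(('top',Xt),('side',Xs)):
    m=(np.hypot(X[...,0]-x,X[...,1]-y)<.036)&(X[...,2]>.018);P=X[m]
    if len(P)<9: print(n,c,len(P));continue
    zt=np.percentile(P[:,2],97);r=cv2.minAreaRect((P[P[:,2]>zt-.008][:,:2]*1000).astype(np.float32));print(n,c,zt.round(4),np.round(r[0],1),np.round(r[1],1),round(r[2],1))
print(robot.get_state()['eef_pos'],robot.get_state()['time'])
```

```text
cap_tall top 0.0727 [603.1 244.8] [28.6 27.1] 46.0
cap_tall side 0.0712 [601.3 246. ] [28.8 29.1] 10.4
transformer top 0.049 [613.9 171.7] [40.  47.8] 9.7
transformer side 0.0476 [612.4 173. ] [40.3 50.2] 9.7
cap_short top 0.0502 [ 646.3 -252.9] [42.  42.7] 45.4
cap_short side 0.0481 [ 642.9 -251. ] [43.8 44.7] 67.3
heatsink top 0.0523 [ 637.4 -179.9] [36.5 50.3] 7.1
heatsink side 0.0502 [ 634.7 -179.1] [37.4 52.8] 5.6
choke top 0.0555 [ 629.9 -106.3] [18.1 30.5] 8.4
choke side 0.053 [ 627.3 -105.4] [18.2 28.1] 0.5
spool top 0.0467 [606.4  -5.4] [52.7 49.6] 0.5
spool side 0.0443 [605.1  -4.3] [52.1 52.8] 32.4
flux top 0.0768 [542.3 424.7] [16.8 15.7] 88.3
flux side 0.0757 [540.1 426.8] [17.2 17.4] 66.6
[ 0.4196585  -0.30449554  0.22787809] 37.6833
```

View pics/t4.png

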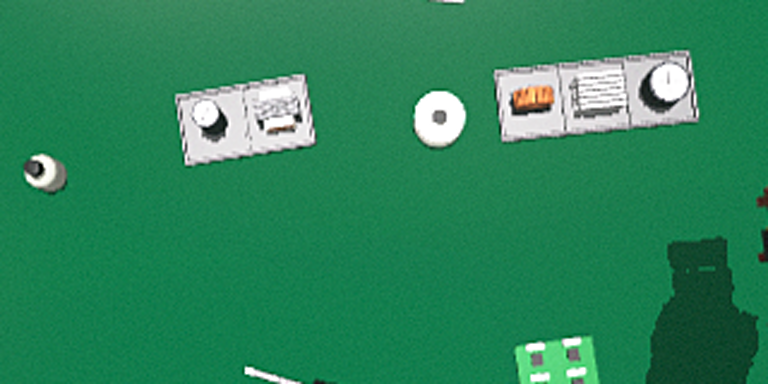

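View pics/s4.png

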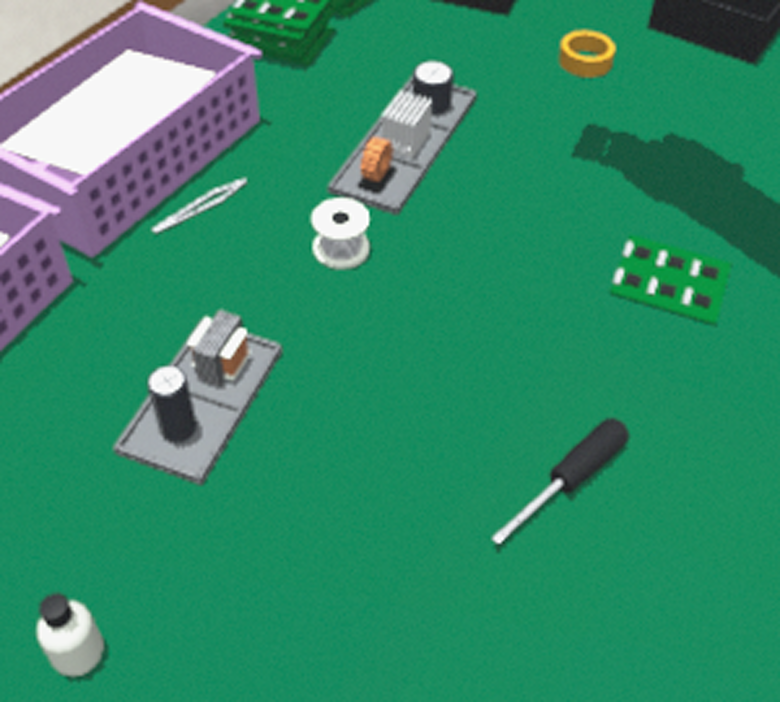

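In the top view, all five parts stand upright in their own bays: tray two at (208,118) and (277,112), tray three at (532,98), (597,90) and (665,85). The spool at (440,118) and flux at (45,172) have not moved.

```bash
python3 -c "
from rig import robot
print(robot.hand_in())"
```

```text
the job is handed in; nothing more can be done
None
```

Both kits are made up and the job is handed in, at about 38 s on the robot's clock.

- **Two-bay tray:** the tall capacitor and the transformer.
- **Three-bay tray:** the choke, heat sink and short capacitor, one to a bay.

I lowered each part until the wrist force showed contact with the bay floor before opening the jaws. The highest reading I saw was about 7 N.

**Last checks, from both cameras:**
- **Upright:** every part looks upright in its own bay. The tops read 1 to 3.5 mm above part height plus the 4 mm floor. The same kind of offset showed when they stood on the bench, so I take it as camera bias.
- **Bystanders:** the spool and flux bottle read within about 1 mm of where they started.
- **Disagreements:** the two views differ by 2 to 4 mm in position, mostly along x. They also gave the choke's turn as 8.4° and 0.5°, from small patches of its top. Both differences fit easily within the bays.

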